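# Find the undersize housing with a go plug gauge

### The arm

A 7-joint arm with a two-finger parallel gripper is mounted at the origin on the work surface. World frame = base frame: x ahead of the robot, y to its left, z up, the work surface at z = 0. Lengths are in mm, angles in rad, forces in N, time in s.
With the tool pointing down it reaches from about 400 to 900 mm from the base axis. Payload 5.5 kg.
Tool frame: the origin (TCP) lies midway between the tips of the shut fingers; the grasp point (between the pads) lies env.grip_point_offset behind it (env.grip_point_offset is the distance from the TCP to the grasp point, in mm); z points along the fingers, y is the direction in which the jaws open and shut (so a half turn about z gives the same grasp; the last joint's range is limited). The gripper opens to 92 mm and grips with 3 to 60 N. Pads are 19 mm wide; open, the fingers measure 130 mm over their backs; the gripper's body (75 mm by 190 mm) begins 47 mm behind the grasp point.
Start: joints at [-0.875, 0.501, -0.427, 1.55, 0.221, 1.138, -0.21], TCP at [272.583, 590.083, 226.729] pointing down, gripper open.
Joint ranges: [-2.88, 2.88], [-0.31, 2.03], [-1.54, 1.56], [0.2, 2.42], [-1.41, 4.55], [0.19, 2.02], [-2.57, 2.57]. Speed limits (rad/s): [2.57, 2.57, 3.14, 3.14, 3.14, 3.14, 3.14].

### API

Orientations are given as a unit quaternion [x, y, z, w].
In Python, from bench import env gives the robot as it stands.
- The arm moves only by the tool step_arm, never from a script. Its argument "plan" is a list of rows, each an object of numbers: "dx", "dy", "dz": the shift along the world's x, y, z in m; "rx", "ry", "rz": the turn, a rotation vector about the world's x, y, z in rad. A call has 1 to 5 rows; each row is the pose to reach, as a shift and turn from the pose measured when the call began; what a row does not reach only later rows make up. A row lasts 1/8 s, in which the tool goes at most 62.5 mm and 10.7 degrees, less where a joint would pass 70% of its speed; a pose out of reach is approached as far as the arm can. A call with a gripper value outside its range is refused whole. "grip" is the finger opening in m, from 0 to 0.0918, set as the call begins (left out, the last holds). The fingers move at their own pace and stop on an object; "grip_force" is the grip in N (left out, the last holds). Time passes only in rows, so rows that repeat a pose let the fingers close. It gives the time, the measured TCP pose, the force and the opening at its end, in the units of the state.
- env.observe(): the state, without advancing time (a new reading comes with each control period).
- env.snapshot(name): name is "side" or "top" or "wrist"; returns a dict with "image" (420x560x3 uint8, red, green, blue), "fx", "fy", "cx", "cy" (pixels), "eye" and "orientation" of the camera in the world. Camera axes: x right, y up, looking along -z (the intrinsics and any distortion apply to the point x, -y, -z); pixel columns grow to the right and rows downward; lengths in mm; the calibration is good to about 2 mm. A picture is of the moment at which its call begins. There is no depth.
- env.finish_job(): hands the job in, once; it reports no verdict.
The state is a dict: "time_s": time; "q": joint angles; "qd": joint speeds; "tau": joint torques, N m; "eef_pos": TCP position; "eef_rot": TCP orientation; "ft_force": force on the tool from outside, world axes, zero at the start; "moment": the same for the moment, N m; "opening": finger opening in mm.
Only numpy, scipy, OpenCV 4.12 (cv2) and the standard library are available. Lean on these libraries where they do the work, as an engineer would, in place of code of your own. Each camera call takes 0.05 s, during which the arm holds its last target.

### The job

One of the three black housings on the rail has a bore that narrows part-way down. Try the plug gauge gently in one bore after another until you feel it stopped part-way, then put the gauge back in its wooden stand and stand that housing upright in the red reject tray; leave the good housings in their nests and the other tools where they are.

Things in the scene. Friction and masses are not known exactly. Their poses are not given: they have to be found in the camera images.
- rail: Fixed aluminium inspection rail, 76 x 300 x 8 mm, its long side along its y; origin: centre of its underside, on the bench. It carries three nests, 100 mm apart, each with four blue lips 6 mm high (up to 14 mm above the bench) around the housing, with about 1.5 mm play.
- nest_1 (a point): Nest at the rail's +y end: the centre of the bore's mouth on the top face of the housing standing there at the start, 48 mm above the bench; fixed to the rail, axes as the rail's. Each nest holds one loose black housing, 44 x 44 mm, 40 mm high, about 0.16 kg, standing on the rail (8 mm above the bench), sides along the rail's x and y.
- nest_2 (a point): The same for the middle nest. Every housing has a vertical through bore of 17.5 mm at its centre. In the two good ones it is 17.5 mm all the way, and the gauge's pin goes in its full 36 mm until the collar sits on the top face. Pressing the gauge on a housing with more than 40 N spoils it.
- nest_3 (a point): The same for the nest at the rail's -y end. In the reject the bore narrows to 8 mm at 15 mm below the top face: a rigid step stops the gauge's pin there. Which nest holds the reject changes from run to run; only the gauge tells.
- gauge_handle (a point): Centre of the square green handle (18 x 18 mm, 60 mm high, its sides along this point's x and y) of the plug gauge, which stands pin down in its stand at the start: handle centre 80 mm above the bench. z points up out of the handle. Below the handle: a round collar, 28 mm across and 5 mm thick (its underside 35 mm below this point), then the round steel pin, 16 mm across and 36 mm long, its last 4 mm tapering to 11.6 mm at the tip. 0.12 kg.
- gauge_tip (a point): End of the gauge's pin, on its axis, 71 mm below the handle's centre.
- stand_mouth (a point): Centre of the hole's mouth on top of the fixed wooden stand of the gauge (60 x 60 mm, 45 mm high; hole 20 mm across, through). The stored gauge's pin hangs in the hole, its collar on the top face. Stand and tray may change sides.
- tray: Fixed red open reject tray, 130 x 130 mm outside, 30 mm high, walls and floor 4 mm; origin: centre of its underside on the bench; x and y along its sides.
- screwdriver_grip (a point): Orange-handled screwdriver lying on the bench, a bystander; this point is on its handle.
- glue_mid (a point): White glue bottle, 36 mm across, 75 mm high, standing on the bench, a bystander; this point is half-way up.
- spanner_grip (a point): Steel spanner lying on the bench, a bystander; this point is on its shank.
Not all that is in view belongs to the job. What is meant by the part that bears gauge_handle is not orange, and is the smaller of those in its own colour. What is shaped like the part that bears stand_mouth but blue is not meant.

How it is judged:
By the outcome, as a careful person would: the job done as asked, in the order asked, and still so for the second after the job is handed in, with the robot touching nothing.
It also fails if it takes over 72 s, if anything falls off the work surface, if the arm or the gripper's body presses on something with over 40 N, if the wrist force passes 120 N, or if a joint passes its speed limit or range.

## Working session

There is one attempt and no reset: what is moved stays moved. The work goes in short steps, Python scripts to look and compute and a tool call to move; the robot and the scene stay as the last step left them, time stands still between calls to the robot, and variables do not carry over. Pictures are saved under pics/ and viewed, and the job is handed in when it is done.

Besides the shell and the picture viewer there is one more tool, called after "Request:" as a command line: name --argument value ..., lists and objects as JSON in quotes. step_arm: Moves the arm, as the interface text tells. Its arguments: {"type":"object","properties":{"plan":{"type":"array"},"grip":{"type":"number"},"grip_force":{"type":"number"}},"required":["plan"]}

```bash
ls; mkdir -p pics; python3 - <<'E'
from bench import env
import cv2
print(env.observe(), env.grip_point_offset)
for n in ["side","top","wrist"]:
    s=env.snapshot(n); cv2.imwrite(f"pics/{n}0.png",s["image"][:,:,::-1])
    print(n,{k:v for k,v in s.items() if k!="image"})
E
```

```text
pics
{'time_s': 0.0, 'q': array([-0.87479572,  0.50184719, -0.42677693,  1.55144524,  0.22081999,
        1.13825844, -0.21029317]), 'qd': array([-0.00170242, -0.00026305, -0.00178622,  0.00093828, -0.00042109,
        0.00076336,  0.00258689]), 'tau': array([ 3.91786716e-04, -5.66574919e+01, -5.81635416e+00, -2.79113907e+01,
       -6.87312777e-02,  3.05955601e-02,  1.81333021e-04]), 'eef_pos': array([272.3839097 , 589.42188654, 225.67946701]), 'eef_rot': array([ 2.14687538e-01,  9.76682322e-01, -9.22023419e-04, -2.28684688e-04]), 'ft_force': array([-0.47084308, -0.35653487, -0.28011207]), 'moment': array([-0.02566689, -0.0122721 , -0.0196393 ]), 'opening': 91.90325537507924} 18.8
side {'fx': 445.14032246213065, 'fy': 445.14032246213065, 'cx': 278.19144948707543, 'cy': 210.2658372827106, 'eye': array([  65.8643584 , -501.6438619 ,  825.65679323]), 'orientation': array([ 0.34186648, -0.13352792, -0.36179278,  0.8569735 ])}
top {'fx': 404.0362705664692, 'fy': 404.0362705664692, 'cx': 281.4713035009563, 'cy': 214.93479301323498, 'eye': array([ 420.27127732,   -4.48955136, 1121.20961563]), 'orientation': array([ 0.03791004, -0.04507845, -0.70504467,  0.70671265])}
wrist {'fx': 294.4972578562698, 'fy': 294.4972578562698, 'cx': 278.60800085497624, 'cy': 212.08830021613258, 'eye': array([195.64266968, 624.32698773, 382.39265071]), 'orientation': array([-0.1319996 , -0.083193  ,  0.53157348,  0.83251707])}
```

View pics/top0.png

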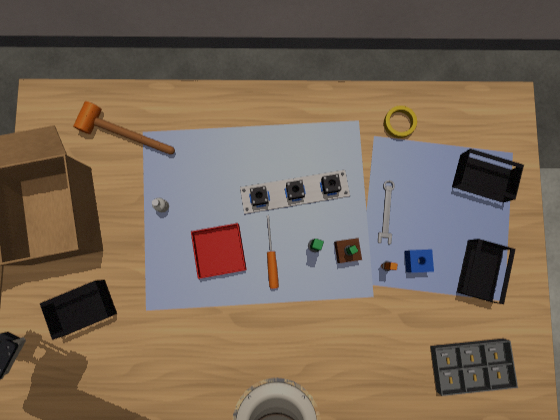

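View pics/side0.png

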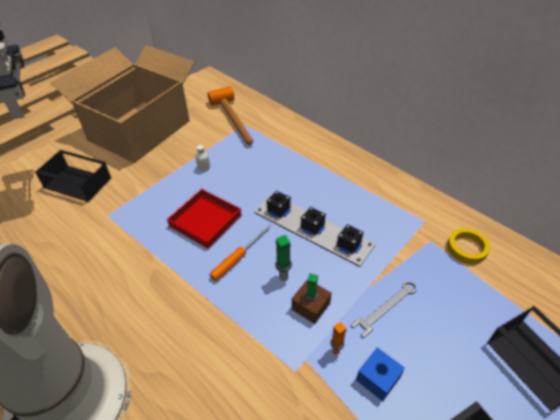

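View pics/wrist0.png

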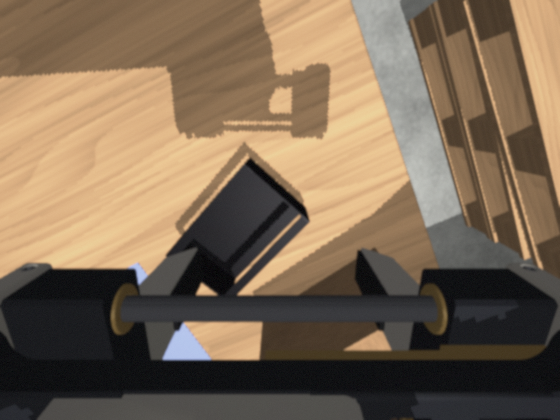

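The top view shows these possible gauges:
- small green block in the brown stand at (351,250)
- larger green block standing free at (316,245)
- orange one at (390,266)

For the stand, there is a brown one at (348,250) and a blue one at (420,261). By the description I choose the green block in the brown stand, and I'll check it in a close crop.

```bash
cat > h.py <<'E'
import numpy as np, cv2
from scipy.spatial.transform import Rotation as R
from bench import env
def ray(s,u,v):
    d=np.array([(u-s["cx"])/s["fx"],-(v-s["cy"])/s["fy"],-1.0])
    return np.array(s["eye"]),R.from_quat(s["orientation"]).apply(d)
def plane(s,u,v,z):
    o,d=ray(s,u,v); return o+d*(z-o[2])/d[2]
def proj(s,p):
    c=R.from_quat(s["orientation"]).inv().apply(np.array(p)-s["eye"])
    return s["cx"]+s["fx"]*c[0]/-c[2], s["cy"]-s["fy"]*c[1]/-c[2]
def blobs(mask,amin=20):
    cs,_=cv2.findContours(mask.astype(np.uint8),cv2.RETR_EXTERNAL,cv2.CHAIN_APPROX_NONE)
    return [c for c in cs if cv2.contourArea(c)>=amin]
E
python3 - <<'E'
from h import *
t=env.snapshot("top"); s=env.snapshot("side")
a=cv2.resize(t["image"][160:290,230:410],None,fx=4,fy=4,interpolation=cv2.INTER_CUBIC)
b=cv2.resize(s["image"][180:340,240:400],None,fx=3.5,fy=3.5,interpolation=cv2.INTER_CUBIC)
cv2.imwrite("pics/ct.png",a[:,:,::-1]);cv2.imwrite("pics/cs.png",b[:,:,::-1])
for n,k in(("top",t),("side",s)):
    hsv=cv2.cvtColor(k["image"],cv2.COLOR_RGB2HSV)
    H,S,V=cv2.split(hsv)
    ms={"green":(H>50)&(H<85)&(S>120)&(V>40),"red":((H<4)|(H>176))&(S>180)&(V>80),"brown":(H<15)&(S>100)&(V<125)&(V>25),"black":(V<60)}
    for m,v in ms.items():
        for c in blobs(v,25):
            r=cv2.minAreaRect(c)
            if r[1][0]*r[1][1]<8000 and 140<r[0][0]<450: print(n,m,np.round(r[0],1),np.round(r[1],1),round(r[2],1))
E
```

```text
top green [353. 249.] [7.2 7.2] 63.4
top green [317.1 244.1] [9.2 9.5] 18.4
top red [217.8 250.5] [47.  48.3] 80.5
top brown [387.  265.5] [6. 7.] 0.0
top brown [347.9 250.1] [21.5 23.2] 80.5
top brown [206.3 241.2] [33.8 64.4] 37.6
top black [276.  415.5] [ 7. 36.] 90.0
top black [449.1 358.8] [21.1 23. ] 81.5
top black [407.4 261. ] [20.3  4.5] 85.6
top black [347.2 253.9] [13.4  8.5] 63.4
top black [336.5 252. ] [20.5  2.6] 81.3
top black [312.3 246.6] [12.1  7.2] 63.4
top black [258.7 196.1] [17.1 15.8] 80.5
top black [294.8 190. ] [17.2 16.6] 79.7
top black [330.5 184.1] [17.2 18. ] 79.7
top black [279.5  42.8] [559.1  12.1] 0.4
side green [312. 285.] [22.  8.] 90.0
side green [282.5 251.5] [31. 11.] 90.0
side red [204.  216.5] [47.4 58.7] 45.0
side brown [337.5 338.4] [10.2 17.4] 10.3
side brown [310.5 300. ] [30.8 32.7] 33.7
side brown [206.1 230.7] [28.8 69.2] 80.8
side brown [202.1 203.5] [25.1 67.7] 82.3
side brown [231.1 118. ] [60.9 10.7] 45.8
side black [311.2 310.9] [22.7 37.7] 85.2
side black [308.8 296.7] [9.5 7.4] 21.8
side black [282.2 266.5] [11.7 11.3] 12.5
side black [349.4 239.2] [20.6 22.4] 26.6
side black [312.4 221.2] [20.1 21.6] 31.0
side black [278.  204.5] [19.7 21.4] 31.0
```

View pics/ct.png

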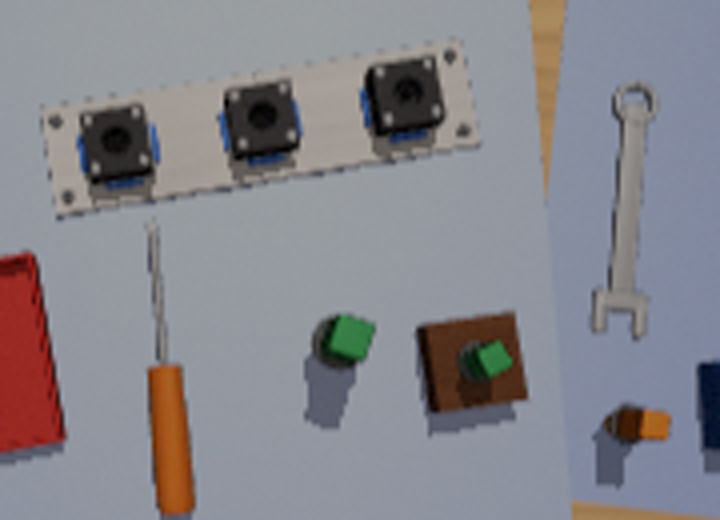

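View pics/cs.png

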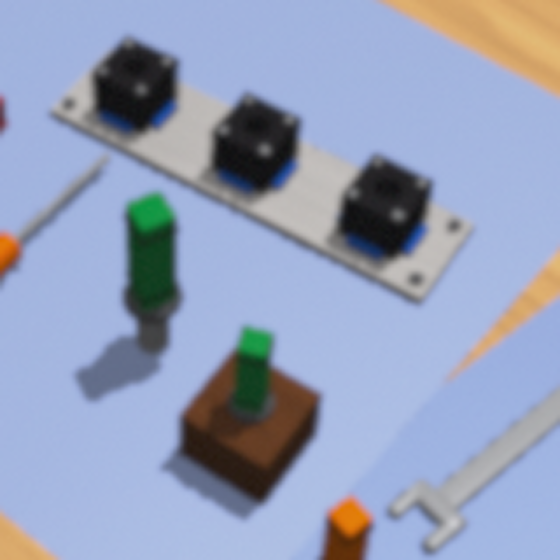

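The crop confirms it: the small green handle stands in the brown stand, top at (351,249). The larger green decoy stands free at (317,244). Now I'll compute rough positions.

```bash
python3 - <<'E'
from h import *
t=env.snapshot("top"); s=env.snapshot("side")
f=lambda c,x0,y0,k:(x0+c[0]/k-.4,y0+c[1]/k-.4)
for n,c in {"b1":(116,138),"b2":(262,115),"b3":(406,92)}.items(): print(n,plane(t,*f(c,230,160,4),48).round(1))
for n,c in {"b1":(135,65),"b2":(258,122),"b3":(388,187)}.items(): print(n,"side",plane(s,*f(c,240,180,3.5),48).round(1))
print("handle top",plane(t,*f((494,358),230,160,4),110).round(1),"side",plane(s,*f((255,342),240,180,3.5),110).round(1))
# edges of handle top in top crop
for c in [(484,344),(506,340),(512,362),(488,378),(474,352)]: print(plane(t,*f(c,230,160,4),110).round(1))
cor=[plane(t,*f(c,230,160,4),45)for c in[(419,326),(514,313),(527,399),(432,412)]]
print("stand",np.round(cor,1),np.mean(cor,0))
print("stand side",np.mean([plane(s,*f(c,240,180,3.5),45) for c in[(183,415),(248,350),(320,398),(264,460)]],0))
print("decoy top",plane(t,*f((348,338),230,160,4),110))
print("screwdr",plane(t,*f((170,370),230,160,4),10),plane(t,*f((180,510),230,160,4),10),plane(t,*f((152,230),230,160,4),5))
hsv=cv2.cvtColor(t["image"],cv2.COLOR_RGB2HSV);H,S,V=cv2.split(hsv)
c=max(blobs(((H<4)|(H>176))&(S>180)&(V>80)),key=cv2.contourArea)
bx=cv2.boxPoints(cv2.minAreaRect(c)); P=np.array([plane(t,*p,30) for p in bx]);print("tray",P.round(0),P.mean(0))
E
```

```text
b1 [603.1  46.3  48. ]
b2 [619.2 -51.9  48. ]
b3 [ 635.3 -149.3   48. ]
b1 side [601.6  47.8  48. ]
b2 side [620.5 -50.5  48. ]
b3 side [ 635.8 -149.5   48. ]
handle top [ 454.1 -193.9  110. ] side [ 452.2 -194.3  110. ]
[ 462.8 -187.8  110. ]
[ 465.4 -201.6  110. ]
[ 451.6 -205.1  110. ]
[ 441.7 -189.9  110. ]
[ 457.8 -181.4  110. ]
stand [[ 477.4 -156.4   45. ]
 [ 486.3 -220.    45. ]
 [ 429.2 -227.5   45. ]
 [ 420.5 -164.2   45. ]] [ 453.36839472 -192.02004426   45.        ]
stand side [ 453.95669188 -194.99456123   45.        ]
decoy top [ 466.39128149 -102.65121572  110.        ]
screwdr [448.80163587   9.83113355  10.        ] [354.26829302   2.62944832  10.        ] [545.79932994  22.83344886   5.        ]
tray [[504. 231.  30.]
 [526. 103.  30.]
 [401.  81.  30.]
 [380. 207.  30.]] [452.59529711 155.56814509  30.        ]
```

Request:
step_arm --plan '[{"dx": 0.03,"dy": -0.045,"dz": 0.01,"rz": -0.08},{"dx": 0.06,"dy": -0.095,"dz": 0.02,"rz": -0.16},{"dx": 0.09,"dy": -0.145,"dz": 0.02,"rz": -0.24},{"dx": 0.12,"dy": -0.195,"dz": 0.02,"rz": -0.32},{"dx": 0.15,"dy": -0.245,"dz": 0.02,"rz": -0.4}]'

```text
schema error: expected keys dx, dy, dz, rx, ry, rz
```

Request:
step_arm --plan '[{"dx": 0.01,"dy": -0.055,"rz": -0.08},{"dx": 0.02,"dy": -0.11,"rz": -0.16},{"dx": 0.03,"dy": -0.165,"rz": -0.24},{"dx": 0.035,"dy": -0.22,"rz": -0.32},{"dx": 0.035,"dy": -0.27,"rz": -0.4}]'

```text
schema error: expected keys dx, dy, dz, rx, ry, rz
```

Request:
step_arm --plan '[{"dx": 0.03,"dy": -0.045,"dz": 0.01,"rx": 0,"ry": 0,"rz": -0.08},{"dx": 0.06,"dy": -0.095,"dz": 0.02,"rx": 0,"ry": 0,"rz": -0.16},{"dx": 0.09,"dy": -0.145,"dz": 0.02,"rx": 0,"ry": 0,"rz": -0.24},{"dx": 0.12,"dy": -0.195,"dz": 0.02,"rx": 0,"ry": 0,"rz": -0.32},{"dx": 0.15,"dy": -0.245,"dz": 0.02,"rx": 0,"ry": 0,"rz": -0.4}]'

```text
time_s: 0.98
eef_pos: [423.4, 343.3, 246.8]
eef_rot: [0.406, 0.914, 0.0, 0.0]
ft_force: [0.6, 0.2, -0.5]
opening: 92.0
```

Request:
step_arm --plan '[{"dx": 0.01,"dy": -0.055,"dz": 0,"rx": 0,"ry": 0,"rz": -0.08},{"dx": 0.02,"dy": -0.11,"dz": 0,"rx": 0,"ry": 0,"rz": -0.16},{"dx": 0.03,"dy": -0.165,"dz": 0,"rx": 0,"ry": 0,"rz": -0.24},{"dx": 0.035,"dy": -0.22,"dz": 0,"rx": 0,"ry": 0,"rz": -0.32},{"dx": 0.035,"dy": -0.27,"dz": 0,"rx": 0,"ry": 0,"rz": -0.4}]'

```text
time_s: 1.6
eef_pos: [458.7, 71.1, 247.1]
eef_rot: [0.581, 0.814, 0.0, 0.001]
ft_force: [1.5, -0.3, 1.0]
opening: 91.6
```

Request:
step_arm --plan '[{"dx": 0,"dy": -0.055,"dz": 0,"rx": 0,"ry": 0,"rz": 0},{"dx": 0,"dy": -0.11,"dz": 0,"rx": 0,"ry": 0,"rz": 0},{"dx": 0,"dy": -0.165,"dz": 0,"rx": 0,"ry": 0,"rz": 0},{"dx": -0.004,"dy": -0.22,"dz": 0,"rx": 0,"ry": 0,"rz": 0},{"dx": -0.004,"dy": -0.265,"dz": 0,"rx": 0,"ry": 0,"rz": 0}]'

```text
time_s: 2.22
eef_pos: [454.2, -196.1, 247.5]
eef_rot: [0.581, 0.814, 0.0, 0.001]
ft_force: [0.8, -0.3, -0.8]
opening: 91.6
```

```bash
python3 - <<'E'
from h import *
s=env.snapshot("wrist");o=env.observe();print(o["eef_pos"],s["eye"])
cv2.imwrite("pics/w1.png",s["image"][:,:,::-1])
print(proj(s,[454,-194,110]),proj(s,[466,-103,110]))
E
```

```text
[ 453.4595045  -202.9264371   247.70592964] [ 425.95804465 -117.27202796  403.99805783]
(np.float64(279.8040262992019), np.float64(199.27030389050572)) (np.float64(322.84271479835155), np.float64(115.66063713334842))
```

View pics/w1.png

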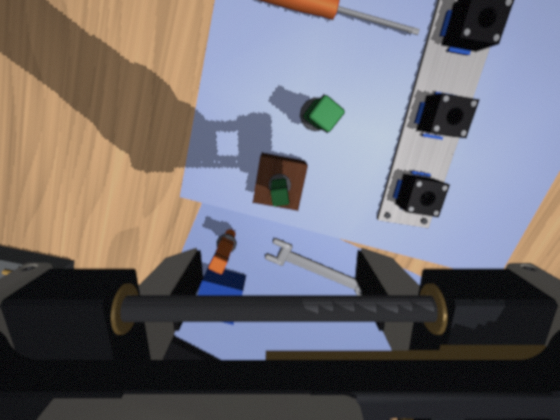

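The wrist view shows the gauge handle at about (280,190) in the brown stand, the big decoy at (323,113), and the housings at right. I'll take a settled, enlarged view.

```bash
cat >> h.py <<'E'
def crop(s,x0,y0,x1,y1,k,name):
    cv2.imwrite(name,cv2.resize(s["image"][y0:y1,x0:x1],None,fx=k,fy=k,interpolation=cv2.INTER_CUBIC)[:,:,::-1])
def two(s1,p1,s2,p2):
    A=[];b=[]
    for s,p in((s1,p1),(s2,p2)):
        o,d=ray(s,*p);d/=np.linalg.norm(d);M=np.eye(3)-np.outer(d,d);A.append(M);b.append(M@o)
    return np.linalg.lstsq(np.vstack(A),np.hstack(b),rcond=None)[0]
E
python3 - <<'E'
from h import *
import pickle
s=env.snapshot("wrist");s=env.snapshot("wrist");o=env.observe();print(o["eef_pos"],s["eye"])
pickle.dump(s,open("w2.pkl","wb"))
crop(s,230,130,330,230,6,"pics/w2.png")
crop(s,370,0,510,240,2.5,"pics/w2b.png")
E
```

```text
[ 454.09226045 -196.51482118  247.22773356] [ 426.02517861 -120.33119183  403.84162797]
```

View pics/w2.png

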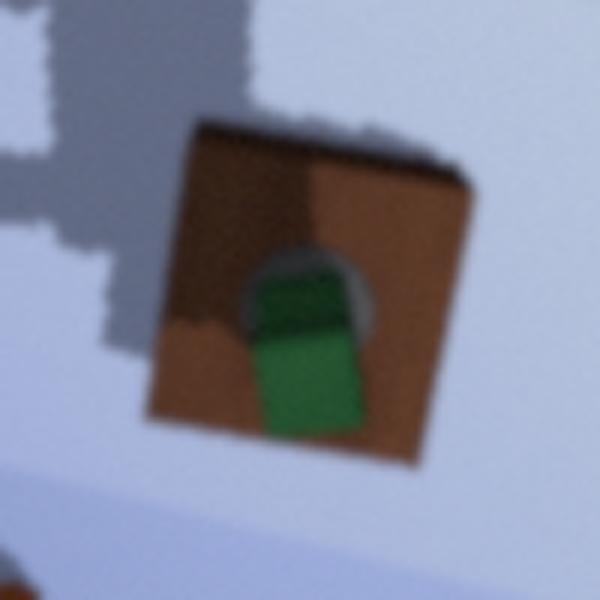

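View pics/w2b.png

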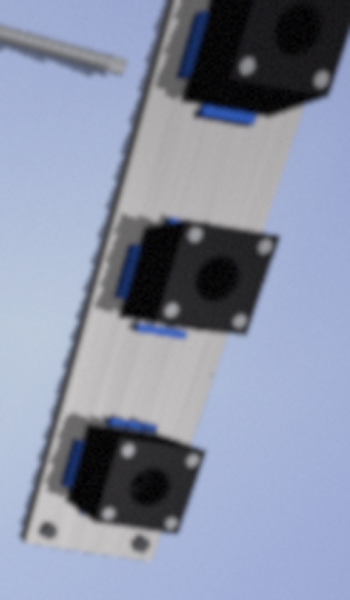

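```bash
python3 - <<'E'
from h import *
import pickle
s=pickle.load(open("w2.pkl","rb"))
g=lambda c,x0,y0,k:(x0+(c[0]+.5)/k-.5,y0+(c[1]+.5)/k-.5)
P=np.array([plane(s,*g(c,230,130,6),110) for c in [(253,345),(353,328),(365,428),(266,438)]])
print(P.round(1),P.mean(0))
for a,b in((0,1),(1,2),(2,3),(3,0)):
    d=P[b]-P[a];print(np.hypot(*d[:2]),np.degrees(np.arctan2(d[1],d[0])))
S=np.array([plane(s,*g(c,230,130,6),45) for c in [(197,123),(473,185),(417,466),(147,417)]]);print(S.round(1),S.mean(0))
for a,b in((0,1),(1,2),(2,3),(3,0)):
    d=S[b]-S[a];print(np.hypot(*d[:2]),np.degrees(np.arctan2(d[1],d[0])))
print(plane(s,*g((308,307),230,130,6),45))
B=np.array([plane(s,*g(c,370,0,2.5),48) for c in [(297,28),(217,278),(150,487)]]);print(B.round(1),np.diff(B,axis=0))
E
```

```text
[[ 441.6 -188.3  110. ]
 [ 456.8 -180.2  110. ]
 [ 464.5 -196.2  110. ]
 [ 448.9 -203.3  110. ]] [ 452.95345823 -191.98808534  110.        ]
17.250099431667703 28.296085621296697
17.78856929021968 -64.26236996075262
17.215640635313235 -155.56736658979978
16.62648465380402 115.81250992979834
[[ 420.4 -163.7   45. ]
 [ 477.  -157.8   45. ]
 [ 486.3 -217.4   45. ]
 [ 428.7 -225.2   45. ]] [ 453.09183329 -191.02901751   45.        ]
56.922318506677364 5.925106247612333
60.283818767873356 -81.13190367890837
58.128758821040876 -172.28147966503792
62.053123713378525 97.69555111618943
[ 453.35520374 -192.13856574   45.        ]
[[ 600.6   46.9   48. ]
 [ 617.7  -51.1   48. ]
 [ 634.8 -149.4   48. ]] [[ 17.09728975 -97.94342038   0.        ]
 [ 17.10004385 -98.30381295   0.        ]]
```

Request:
step_arm --plan '[{"dx": -0.001,"dy": 0.004,"dz": -0.04,"rx": 0,"ry": 0,"rz": 0.115},{"dx": -0.001,"dy": 0.004,"dz": -0.08,"rx": 0,"ry": 0,"rz": 0.115},{"dx": -0.001,"dy": 0.004,"dz": -0.11,"rx": 0,"ry": 0,"rz": 0.115},{"dx": -0.001,"dy": 0.004,"dz": -0.115,"rx": 0,"ry": 0,"rz": 0.115}]'

```text
time_s: 2.88
eef_pos: [451.8, -190.3, 130.5]
eef_rot: [0.534, 0.845, 0.0, -0.001]
ft_force: [-0.6, 0.4, 0.3]
opening: 92.1
```

```bash
python3 - <<'E'
from h import *
s=env.snapshot("wrist");o=env.observe();print(o["eef_pos"],o["ft_force"])
cv2.imwrite("pics/w3.png",s["image"][:,:,::-1])
R0=R.from_quat(o["eef_rot"]).as_matrix();print(R0.round(3), np.degrees(np.arctan2(R0[1,1],R0[0,1])))
E
```

```text
[ 452.55025624 -190.85040001  131.20697399] [ 0.79378729  0.35212524 -0.78866713]
[[-0.429  0.903 -0.001]
 [ 0.903  0.429  0.001]
 [ 0.001 -0.    -1.   ]] 25.413260647710345
```

View pics/w3.png

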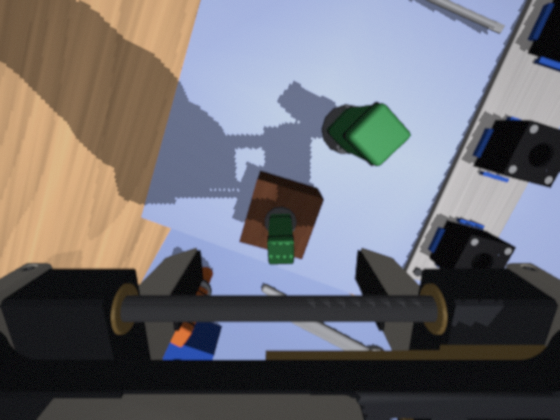

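The handle at (281,245) lies square and centred between the fingers, which are at columns 198 and 360. I'll descend and grip.

Request:
step_arm --plan '[{"dx": 0.0005,"dy": -0.001,"dz": -0.025,"rx": 0,"ry": 0,"rz": 0},{"dx": 0.0005,"dy": -0.001,"dz": -0.05,"rx": 0,"ry": 0,"rz": 0},{"dx": 0.0005,"dy": -0.001,"dz": -0.059,"rx": 0,"ry": 0,"rz": 0},{"dx": 0.0005,"dy": -0.001,"dz": -0.059,"rx": 0,"ry": 0,"rz": 0}]'

```text
time_s: 3.42
eef_pos: [453.5, -191.7, 72.8]
eef_rot: [0.534, 0.845, 0.0, -0.0]
ft_force: [-0.2, -0.1, -0.4]
opening: 92.1
```

Request:
step_arm --plan '[{"dx": 0,"dy": 0,"dz": 0,"rx": 0,"ry": 0,"rz": 0},{"dx": 0,"dy": 0,"dz": 0,"rx": 0,"ry": 0,"rz": 0},{"dx": 0,"dy": 0,"dz": 0,"rx": 0,"ry": 0,"rz": 0},{"dx": 0,"dy": 0,"dz": 0,"rx": 0,"ry": 0,"rz": 0},{"dx": 0,"dy": 0,"dz": 0,"rx": 0,"ry": 0,"rz": 0}]' --grip 0.012 --grip_force 30

```text
time_s: 4.05
eef_pos: [453.5, -191.7, 72.8]
eef_rot: [0.534, 0.845, 0.0, -0.0]
ft_force: [-0.5, -0.7, 0.6]
opening: 46.9
```

Request:
step_arm --plan '[{"dx": 0,"dy": 0,"dz": 0,"rx": 0,"ry": 0,"rz": 0},{"dx": 0,"dy": 0,"dz": 0,"rx": 0,"ry": 0,"rz": 0},{"dx": 0,"dy": 0,"dz": 0,"rx": 0,"ry": 0,"rz": 0},{"dx": 0,"dy": 0,"dz": 0,"rx": 0,"ry": 0,"rz": 0},{"dx": 0,"dy": 0,"dz": 0,"rx": 0,"ry": 0,"rz": 0}]'

```text
time_s: 4.68
eef_pos: [453.5, -191.7, 72.8]
eef_rot: [0.534, 0.845, 0.0, -0.0]
ft_force: [0.6, 1.0, 0.1]
opening: 17.6
```

Request:
step_arm --plan '[{"dx": 0,"dy": 0,"dz": 0.02,"rx": 0,"ry": 0,"rz": 0},{"dx": 0,"dy": 0,"dz": 0.045,"rx": 0,"ry": 0,"rz": 0},{"dx": 0,"dy": 0,"dz": 0.065,"rx": 0,"ry": 0,"rz": 0},{"dx": 0,"dy": 0,"dz": 0.07,"rx": 0,"ry": 0,"rz": 0}]'

```text
time_s: 5.18
eef_pos: [454.2, -191.9, 143.8]
eef_rot: [0.534, 0.845, 0.001, 0.001]
ft_force: [-0.4, -0.1, -1.0]
opening: 18.2
```

Request:
step_arm --plan '[{"dx": 0.045,"dy": 0.01,"dz": 0,"rx": 0,"ry": 0,"rz": -0.1},{"dx": 0.09,"dy": 0.02,"dz": 0,"rx": 0,"ry": 0,"rz": -0.2},{"dx": 0.135,"dy": 0.032,"dz": 0,"rx": 0,"ry": 0,"rz": -0.28},{"dx": 0.172,"dy": 0.04,"dz": 0,"rx": 0,"ry": 0,"rz": -0.28},{"dx": 0.181,"dy": 0.042,"dz": 0,"rx": 0,"ry": 0,"rz": -0.28}]'

```text
time_s: 5.8
eef_pos: [636.9, -147.9, 142.2]
eef_rot: [0.646, 0.764, 0.001, 0.0]
ft_force: [-0.1, -0.1, -2.1]
opening: 18.0
```

```bash
python3 - <<'E'
from h import *
import pickle
D={}
env.snapshot("wrist")
for n in("wrist","side","top"):
    D[n]=env.snapshot(n); cv2.imwrite(f"pics/{n}4.png",D[n]["image"][:,:,::-1])
D["o"]=env.observe();print(D["o"]["eef_pos"],D["o"]["ft_force"],D["o"]["time_s"],D["o"]["opening"])
pickle.dump(D,open("d4.pkl","wb"))
e=D["o"]["eef_pos"]
for n in("wrist","side","top"): print(n,proj(D[n],e),proj(D[n],e-[0,0,63.8]),proj(D[n],[634.8,-149.4,48]))
E
```

```text
[ 633.48305962 -150.62703445  142.85934546] [-0.769525   -0.80103445 -1.77704059] 6.0 17.84517233306455
wrist (np.float64(274.4731544776412), np.float64(267.70858647456976)) (np.float64(275.47935626640384), np.float64(228.76015750346633)) (np.float64(277.4687012629781), np.float64(215.21014635893624))
side (np.float64(354.694563463253), np.float64(204.9763802733959)) (np.float64(351.6159141864095), np.float64(224.8553418465875)) (np.float64(350.1555789560381), np.float64(233.261442339986))
top (np.float64(336.7198170888199), np.float64(175.78619223629343)) (np.float64(333.17263715839374), np.float64(180.96833950075458)) (np.float64(331.1352335010538), np.float64(182.79256962117233))
```

View pics/wrist4.png

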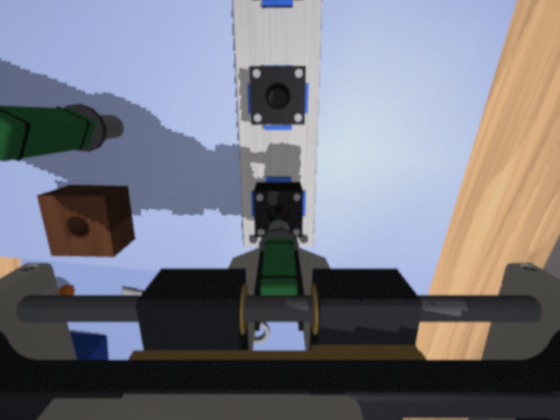

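View pics/side4.png

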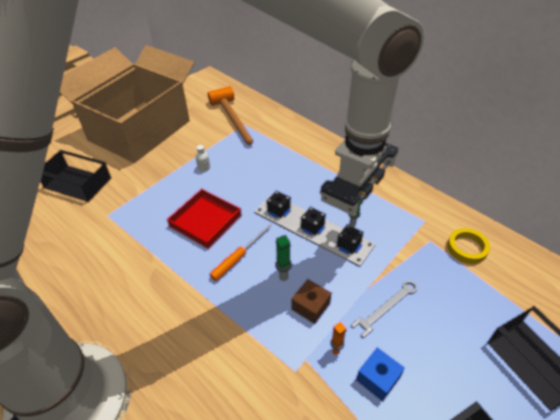

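```bash
python3 - <<'E'
from h import *
import pickle
D=pickle.load(open("d4.pkl","rb"))
crop(D["wrist"],235,60,325,250,3.2,"pics/c4.png")
crop(D["side"],320,190,380,255,9,"pics/c4s.png")
E
```

```text
(no output)
```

View pics/c4.png

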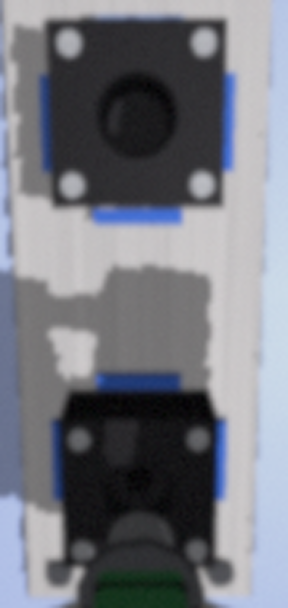

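View pics/c4s.png

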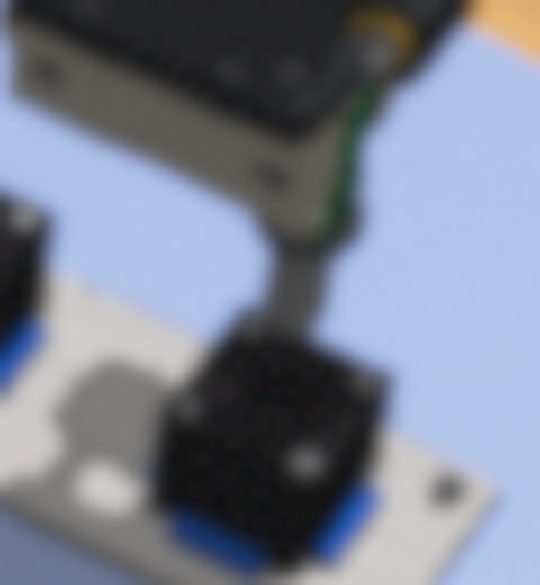

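Request:
step_arm --plan '[{"dx": 0.0015,"dy": 0.001,"dz": -0.01,"rx": 0,"ry": 0,"rz": 0},{"dx": 0.0015,"dy": 0.001,"dz": -0.022,"rx": 0,"ry": 0,"rz": 0},{"dx": 0.0015,"dy": 0.001,"dz": -0.025,"rx": 0,"ry": 0,"rz": 0},{"dx": 0.0015,"dy": 0.001,"dz": -0.025,"rx": 0,"ry": 0,"rz": 0}]'

```text
time_s: 6.5
eef_pos: [634.5, -149.7, 117.3]
eef_rot: [0.647, 0.762, -0.001, -0.001]
ft_force: [0.1, 0.2, -2.0]
opening: 17.8
```

```bash
cat >> h.py <<'E'
def state():
    for i in range(3):
        o=env.observe();print(o["eef_pos"].round(2),o["ft_force"].round(2),o["moment"].round(2),round(o["opening"],1),o["time_s"]); 
        if i<2: env.snapshot("top")
E
python3 - <<'E'
from h import *
import pickle
state();D={}
for n in("wrist","side"): D[n]=env.snapshot(n)
D["o"]=env.observe();pickle.dump(D,open("d5.pkl","wb"))
e=D["o"]["eef_pos"]
for n in("wrist","side"): print(n,proj(D[n],e-[0,0,63.8]),proj(D[n],[634.8,-149.4,48]))
crop(D["wrist"],235,60,325,250,3.2,"pics/c5.png")
crop(D["side"],320,190,380,255,9,"pics/c5s.png")
E
```

```text
[ 634.5  -149.72  117.3 ] [ 0.09  0.2  -2.04] [-0.11  0.05 -0.03] 17.8 6.5
[ 634.91 -149.75  117.75] [ 0.41 -0.52 -0.96] [-0.11  0.01  0.04] 17.9 6.55
[ 635.16 -149.75  118.07] [-1.63  0.36 -0.88] [-0.08  0.04 -0.03] 17.8 6.6
wrist (np.float64(279.93396288628367), np.float64(226.48937235818505)) (np.float64(279.34515109585277), np.float64(223.19029366491677))
side (np.float64(350.70608863492697), np.float64(231.3653210139154)) (np.float64(350.1555789560381), np.float64(233.261442339986))
```

View pics/c5.png

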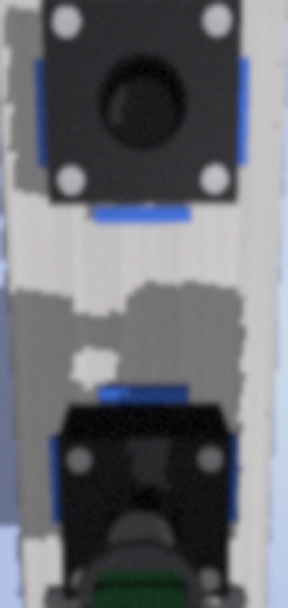

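View pics/c5s.png

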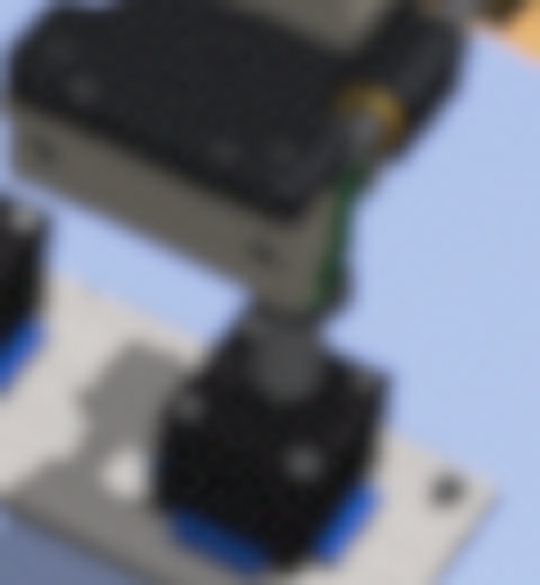

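```bash
python3 - <<'E'
from h import *
import pickle
D=pickle.load(open("d5.pkl","rb"));s=D["side"]
g=lambda c,x0,y0,k:(x0+(c[0]+.5)/k-.5,y0+(c[1]+.5)/k-.5)
print("housing side",[plane(s,*g(c,320,190,9),48).round(1) for c in [(188,400),(305,458),(365,380)]],plane(s,*g((276,390),320,190,9),48))
for y in (385,390,393): print("tip side",plane(s,*g((289,y),320,190,9),54.2))
w=D["wrist"]
print("wrist screws",[plane(w,*g(c,235,60,3.2),48).round(1) for c in [(79,460),(210,460),(75,580),(208,580),(67,22),(217,22),(72,180),(215,180)]])
# pin lateral at mid height 75
print("pin",plane(w,*g((141.5,530),235,60,3.2),60))
E
```

```text
housing side [array([ 617.9, -134.9,   48. ]), array([ 623.3, -167.8,   48. ]), array([ 653.9, -163. ,   48. ])] [ 635.77541748 -148.81980338   48.        ]
tip side [ 634.76987494 -152.95914368   54.2       ]
tip side [ 633.47648423 -153.97788566   54.2       ]
tip side [ 632.70182553 -154.58804726   54.2       ]
wrist screws [array([ 616.3, -135.3,   48. ]), array([ 648.6, -130.1,   48. ]), array([ 619.8, -167.8,   48. ]), array([ 654.1, -162.2,   48. ]), array([599.7, -37.3,  48. ]), array([632. , -32.1,  48. ]), array([605.3, -69.6,  48. ]), array([637.6, -64.3,  48. ])]
pin [ 633.98698006 -146.82621339   60.        ]
```

Request:
step_arm --plan '[{"dx": 0,"dy": 0.0025,"dz": 0,"rx": 0,"ry": 0,"rz": 0},{"dx": 0,"dy": 0.0025,"dz": -0.003,"rx": 0,"ry": 0,"rz": 0},{"dx": 0,"dy": 0.0025,"dz": -0.006,"rx": 0,"ry": 0,"rz": 0},{"dx": 0,"dy": 0.0025,"dz": -0.007,"rx": 0,"ry": 0,"rz": 0},{"dx": 0,"dy": 0.0025,"dz": -0.007,"rx": 0,"ry": 0,"rz": 0}]'

```text
time_s: 7.32
eef_pos: [635.2, -147.3, 111.0]
eef_rot: [0.647, 0.762, -0.0, 0.0]
ft_force: [0.6, 0.0, -1.8]
opening: 17.9
```

Request:
step_arm --plan '[{"dx": 0,"dy": 0,"dz": -0.001,"rx": 0,"ry": 0,"rz": 0},{"dx": 0,"dy": 0,"dz": -0.0015,"rx": 0,"ry": 0,"rz": 0}]'

```text
time_s: 7.58
eef_pos: [635.2, -147.3, 109.5]
eef_rot: [0.647, 0.762, -0.0, 0.0]
ft_force: [0.0, -0.7, -2.7]
opening: 17.7
```

Request:
step_arm --plan '[{"dx": 0,"dy": 0,"dz": -0.001,"rx": 0,"ry": 0,"rz": 0},{"dx": 0,"dy": 0,"dz": -0.002,"rx": 0,"ry": 0,"rz": 0}]'

```text
time_s: 7.82
eef_pos: [635.2, -147.4, 107.5]
eef_rot: [0.647, 0.762, -0.0, 0.0]
ft_force: [-0.0, -1.0, -0.2]
opening: 17.9
```

Request:
step_arm --plan '[{"dx": 0,"dy": 0,"dz": -0.001,"rx": 0,"ry": 0,"rz": 0},{"dx": 0,"dy": 0,"dz": -0.002,"rx": 0,"ry": 0,"rz": 0}]'

```text
time_s: 8.07
eef_pos: [635.3, -147.4, 105.4]
eef_rot: [0.647, 0.762, -0.0, 0.0]
ft_force: [-0.1, -0.5, -1.8]
opening: 17.6
```

Request:
step_arm --plan '[{"dx": 0,"dy": 0,"dz": -0.0015,"rx": 0,"ry": 0,"rz": 0},{"dx": 0,"dy": 0,"dz": -0.003,"rx": 0,"ry": 0,"rz": 0},{"dx": 0,"dy": 0,"dz": -0.0045,"rx": 0,"ry": 0,"rz": 0}]'

```text
time_s: 8.45
eef_pos: [635.3, -147.4, 100.9]
eef_rot: [0.647, 0.762, -0.0, 0.0]
ft_force: [0.1, 0.2, -1.8]
opening: 17.7
```

```bash
python3 - <<'E'
from h import *
state();s=env.snapshot("side")
crop(s,320,190,380,255,9,"pics/c6s.png")
E
```

```text
[ 635.32 -147.41  100.86] [ 0.1   0.16 -1.76] [-0.1  -0.02 -0.05] 17.7 8.45
[ 635.26 -147.35  100.66] [ 0.5  -0.79 -1.07] [-0.14 -0.14  0.04] 18.2 8.5
[ 635.28 -147.36  100.75] [-0.12 -0.68 -2.37] [-0.11 -0.07  0.03] 17.8 8.55
```

View pics/c6s.png

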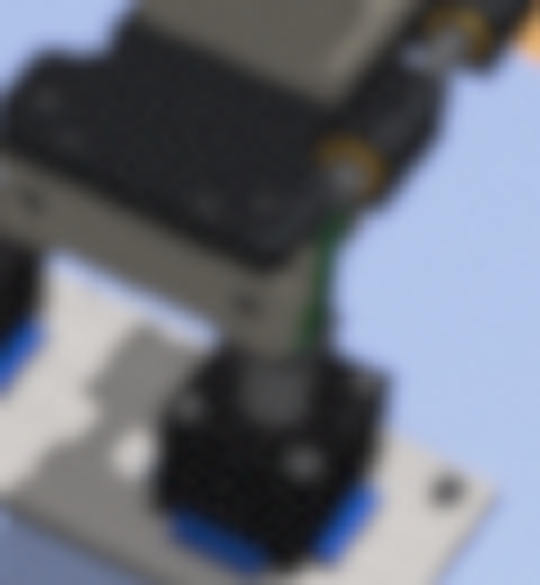

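The pin is about 11 mm into the nest 3 bore, with no side force. The critical depth is TCP z≈97, so I'll go gently.

Request:
step_arm --plan '[{"dx": 0,"dy": 0,"dz": -0.0015,"rx": 0,"ry": 0,"rz": 0},{"dx": 0,"dy": 0,"dz": -0.003,"rx": 0,"ry": 0,"rz": 0}]'

```text
time_s: 8.85
eef_pos: [635.3, -147.4, 97.7]
eef_rot: [0.647, 0.762, -0.0, 0.0]
ft_force: [0.8, -0.5, -1.1]
opening: 17.8
```

Request:
step_arm --plan '[{"dx": 0,"dy": 0,"dz": -0.001,"rx": 0,"ry": 0,"rz": 0},{"dx": 0,"dy": 0,"dz": -0.002,"rx": 0,"ry": 0,"rz": 0}]'

```text
time_s: 9.1
eef_pos: [635.5, -147.5, 96.7]
eef_rot: [0.647, 0.762, -0.0, 0.0]
ft_force: [-3.3, 0.3, 9.9]
opening: 17.8
```

Request:
step_arm --plan '[{"dx": 0,"dy": 0,"dz": -0.0015,"rx": 0,"ry": 0,"rz": 0},{"dx": 0,"dy": 0,"dz": -0.0015,"rx": 0,"ry": 0,"rz": 0}]'

```text
time_s: 9.35
eef_pos: [635.5, -147.5, 96.7]
eef_rot: [0.647, 0.762, -0.0, 0.0]
ft_force: [-3.8, 1.3, 8.8]
opening: 17.8
```

The gauge stopped dead at TCP z 96.7, which is 15 mm deep, pushing back with about 10 N. Nest 3 is the reject. I'll retract and return the gauge to its stand.

Request:
step_arm --plan '[{"dx": 0,"dy": 0,"dz": 0.006,"rx": 0,"ry": 0,"rz": 0},{"dx": 0,"dy": 0,"dz": 0.018,"rx": 0,"ry": 0,"rz": 0},{"dx": 0,"dy": 0,"dz": 0.035,"rx": 0,"ry": 0,"rz": 0},{"dx": 0,"dy": 0,"dz": 0.048,"rx": 0,"ry": 0,"rz": 0},{"dx": 0,"dy": 0,"dz": 0.05,"rx": 0,"ry": 0,"rz": 0}]'

```text
time_s: 9.98
eef_pos: [636.6, -147.8, 148.6]
eef_rot: [0.647, 0.762, 0.001, 0.001]
ft_force: [-0.1, 0.0, -1.5]
opening: 18.3
```

Request:
step_arm --plan '[{"dx": -0.04,"dy": -0.01,"dz": 0,"rx": 0,"ry": 0,"rz": 0.1},{"dx": -0.09,"dy": -0.022,"dz": 0,"rx": 0,"ry": 0,"rz": 0.2},{"dx": -0.14,"dy": -0.034,"dz": 0,"rx": 0,"ry": 0,"rz": 0.28},{"dx": -0.175,"dy": -0.043,"dz": 0,"rx": 0,"ry": 0,"rz": 0.28},{"dx": -0.182,"dy": -0.0443,"dz": 0,"rx": 0,"ry": 0,"rz": 0.28}]'

```text
time_s: 10.6
eef_pos: [451.7, -192.9, 148.4]
eef_rot: [0.536, 0.844, 0.001, 0.001]
ft_force: [1.1, 0.4, -1.8]
opening: 17.7
```

```bash
python3 - <<'E'
from h import *
state()
s=env.snapshot("wrist");cv2.imwrite("pics/w7.png",s["image"][:,:,::-1])
o=env.observe();R0=R.from_quat(o["eef_rot"]).as_matrix();print(R0.round(3), np.degrees(np.arctan2(R0[1,1],R0[0,1])))
E
```

```text
[ 451.66 -192.93  148.45] [ 1.11  0.36 -1.84] [ 0.04 -0.03 -0.02] 17.7 10.6
[ 452.58 -192.67  148.63] [-0.71 -0.38 -1.06] [-0.03  0.09 -0.02] 18.0 10.65
[ 454.35 -192.24  148.84] [ 0.49  0.48 -1.67] [-0.06 -0.03 -0.05] 18.0 10.7
[[-0.428  0.904  0.005]
 [ 0.904  0.428 -0.   ]
 [-0.002  0.004 -1.   ]] 25.36384226207772
```

View pics/w7.png

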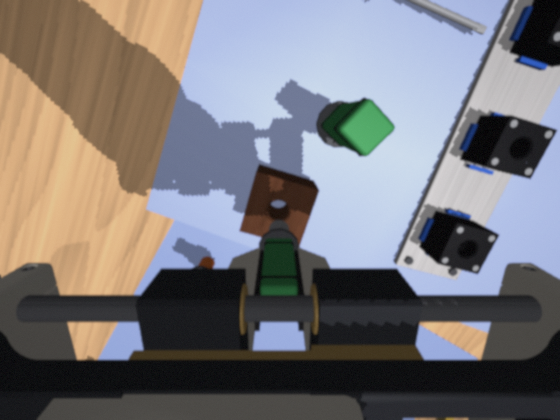

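Request:
step_arm --plan '[{"dx": -0.001,"dy": 0.0005,"dz": -0.015,"rx": 0,"ry": 0,"rz": 0},{"dx": -0.001,"dy": 0.0005,"dz": -0.03,"rx": 0,"ry": 0,"rz": 0},{"dx": -0.001,"dy": 0.0005,"dz": -0.036,"rx": 0,"ry": 0,"rz": 0},{"dx": -0.001,"dy": 0.0005,"dz": -0.036,"rx": 0,"ry": 0,"rz": 0},{"dx": -0.001,"dy": 0.0005,"dz": -0.036,"rx": 0,"ry": 0,"rz": 0}]'

```text
time_s: 11.38
eef_pos: [454.7, -191.5, 113.0]
eef_rot: [0.535, 0.845, 0.001, 0.002]
ft_force: [0.3, -1.0, -1.8]
opening: 18.0
```

Request:
step_arm --plan '[{"dx": -0.0012,"dy": -0.0002,"dz": -0.0,"rx": 0,"ry": 0,"rz": 0},{"dx": -0.0012,"dy": -0.0002,"dz": -0.003,"rx": 0,"ry": 0,"rz": 0},{"dx": -0.0012,"dy": -0.0002,"dz": -0.006,"rx": 0,"ry": 0,"rz": 0},{"dx": -0.0012,"dy": -0.0002,"dz": -0.009,"rx": 0,"ry": 0,"rz": 0}]'

```text
time_s: 11.88
eef_pos: [453.5, -191.7, 103.8]
eef_rot: [0.535, 0.845, 0.001, 0.002]
ft_force: [-0.1, -0.0, -1.4]
opening: 18.0
```

Entered freely, with the tip at z≈40. I'll continue to seat it.

Request:
step_arm --plan '[{"dx": 0,"dy": 0,"dz": -0.007,"rx": 0,"ry": 0,"rz": 0},{"dx": 0,"dy": 0,"dz": -0.015,"rx": 0,"ry": 0,"rz": 0},{"dx": 0,"dy": 0,"dz": -0.023,"rx": 0,"ry": 0,"rz": 0},{"dx": 0,"dy": 0,"dz": -0.0275,"rx": 0,"ry": 0,"rz": 0},{"dx": 0,"dy": 0,"dz": -0.0285,"rx": 0,"ry": 0,"rz": 0}]'

```text
time_s: 12.5
eef_pos: [453.2, -191.6, 74.8]
eef_rot: [0.535, 0.845, 0.001, 0.002]
ft_force: [0.2, -0.9, -1.6]
opening: 18.0
```

Request:
step_arm --plan '[{"dx": 0,"dy": 0,"dz": -0.001,"rx": 0,"ry": 0,"rz": 0},{"dx": 0,"dy": 0,"dz": -0.0015,"rx": 0,"ry": 0,"rz": 0},{"dx": 0,"dy": 0,"dz": -0.0018,"rx": 0,"ry": 0,"rz": 0}]'

```text
time_s: 12.88
eef_pos: [453.4, -191.6, 73.2]
eef_rot: [0.535, 0.845, 0.001, 0.002]
ft_force: [-0.2, 0.2, -0.7]
opening: 18.1
```

Seated within about 0.4 mm. Now release.

Request:
step_arm --plan '[{"dx": 0,"dy": 0,"dz": -0.0003,"rx": 0,"ry": 0,"rz": 0},{"dx": 0,"dy": 0,"dz": -0.0003,"rx": 0,"ry": 0,"rz": 0},{"dx": 0,"dy": 0,"dz": -0.0003,"rx": 0,"ry": 0,"rz": 0},{"dx": 0,"dy": 0,"dz": -0.0003,"rx": 0,"ry": 0,"rz": 0},{"dx": 0,"dy": 0,"dz": -0.0003,"rx": 0,"ry": 0,"rz": 0}]' --grip 0.08

```text
time_s: 13.5
eef_pos: [453.4, -191.6, 72.9]
eef_rot: [0.535, 0.845, 0.001, 0.002]
ft_force: [0.9, -0.3, 0.3]
opening: 63.4
```

Request:
step_arm --plan '[{"dx": 0,"dy": 0,"dz": 0.0,"rx": 0,"ry": 0,"rz": 0},{"dx": 0,"dy": 0,"dz": 0.02,"rx": 0,"ry": 0,"rz": 0},{"dx": 0,"dy": 0,"dz": 0.06,"rx": 0,"ry": 0,"rz": 0},{"dx": 0,"dy": 0,"dz": 0.1,"rx": 0,"ry": 0,"rz": 0}]'

```text
time_s: 14.0
eef_pos: [453.0, -191.5, 173.7]
eef_rot: [0.535, 0.845, 0.001, 0.001]
ft_force: [0.4, -0.9, 0.7]
opening: 80.1
```

Request:
step_arm --plan '[{"dx": 0.04,"dy": 0.01,"dz": 0.02,"rx": 0,"ry": 0,"rz": -0.1},{"dx": 0.09,"dy": 0.02,"dz": 0.03,"rx": 0,"ry": 0,"rz": -0.2},{"dx": 0.14,"dy": 0.03,"dz": 0.03,"rx": 0,"ry": 0,"rz": -0.28},{"dx": 0.175,"dy": 0.04,"dz": 0.03,"rx": 0,"ry": 0,"rz": -0.28},{"dx": 0.182,"dy": 0.0425,"dz": 0.03,"rx": 0,"ry": 0,"rz": -0.28}]'

```text
time_s: 14.62
eef_pos: [636.9, -147.0, 203.0]
eef_rot: [0.646, 0.763, 0.001, 0.001]
ft_force: [-0.6, -0.4, 0.2]
opening: 79.8
```

```bash
python3 - <<'E'
from h import *
import pickle
state()
s=env.snapshot("wrist");cv2.imwrite("pics/w8.png",s["image"][:,:,::-1])
pickle.dump(s,open("w8.pkl","wb"))
t=env.snapshot("side");crop(t,260,180,400,340,3.7,"pics/s8.png")
o=env.observe();R0=R.from_quat(o["eef_rot"]).as_matrix();print(R0.round(3), np.degrees(np.arctan2(R0[1,1],R0[0,1])))
E
```

```text
[ 636.9  -147.01  202.99] [-0.59 -0.38  0.23] [-0.11 -0.01  0.03] 79.8 14.625
[ 636.31 -147.52  202.92] [ 0.1  -0.96 -0.58] [-0.05  0.    0.  ] 80.3 14.675
[ 634.94 -148.52  203.01] [-0.17  0.15  0.82] [-0.16  0.07  0.04] 80.2 14.725
[[-0.161  0.987  0.002]
 [ 0.987  0.161 -0.001]
 [-0.001  0.002 -1.   ]] 9.256822179850618
```

View pics/w8.png

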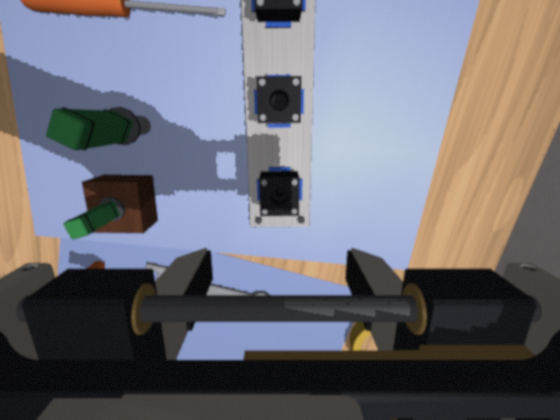

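View pics/s8.png

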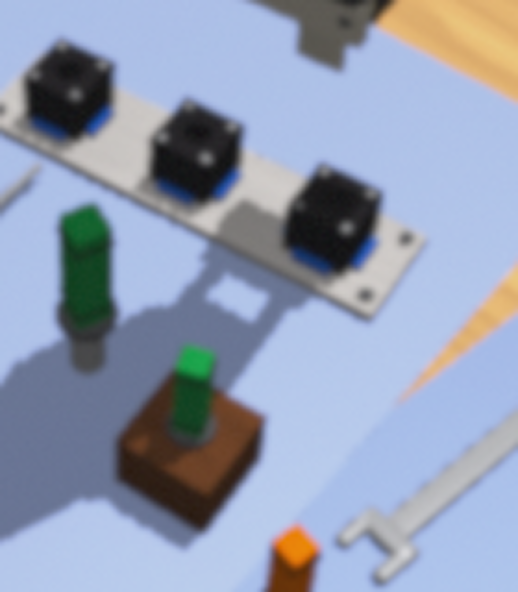

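The side view shows the gauge back upright in the brown stand, crop (190,390), and housing 3 undisturbed at (333,215). I'll go down on housing 3.

Request:
step_arm --plan '[{"dx": 0.0005,"dy": -0.0005,"dz": -0.045,"rx": 0,"ry": 0,"rz": 0},{"dx": 0.0005,"dy": -0.0005,"dz": -0.095,"rx": 0,"ry": 0,"rz": 0},{"dx": 0.0005,"dy": -0.0005,"dz": -0.13,"rx": 0,"ry": 0,"rz": 0},{"dx": 0.0005,"dy": -0.0005,"dz": -0.133,"rx": 0,"ry": 0,"rz": 0},{"dx": 0.0005,"dy": -0.0005,"dz": -0.133,"rx": 0,"ry": 0,"rz": 0}]'

```text
time_s: 15.45
eef_pos: [634.5, -151.3, 71.8]
eef_rot: [0.648, 0.762, 0.0, 0.002]
ft_force: [-0.1, -0.1, 0.3]
opening: 79.8
```

```bash
python3 - <<'E'
from h import *
state()
s=env.snapshot("wrist");cv2.imwrite("pics/w9.png",s["image"][:,:,::-1])
E
```

```text
[ 634.46 -151.27   71.77] [-0.1  -0.08  0.33] [-0.1   0.02 -0.  ] 79.8 15.45
[ 635.26 -151.23   72.53] [ 0.28 -1.01  0.02] [-0.1   0.02 -0.01] 80.1 15.5
[ 635.64 -151.12   72.83] [-0.1   0.84 -0.57] [-0.07 -0.02 -0.04] 79.9 15.55
```

View pics/w9.png

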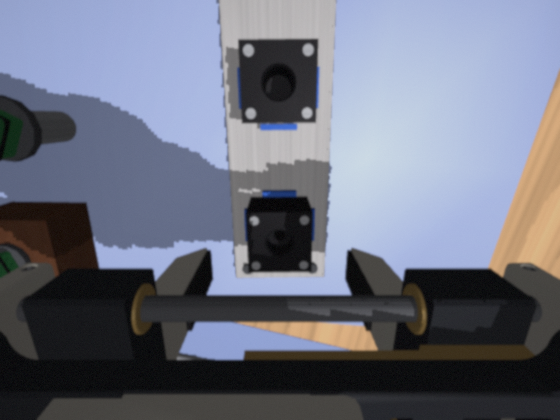

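Request:
step_arm --plan '[{"dx": 0,"dy": 0.002,"dz": -0.02,"rx": 0,"ry": 0,"rz": 0},{"dx": 0,"dy": 0.002,"dz": -0.04,"rx": 0,"ry": 0,"rz": 0},{"dx": 0,"dy": 0.002,"dz": -0.05,"rx": 0,"ry": 0,"rz": 0},{"dx": 0,"dy": 0.002,"dz": -0.052,"rx": 0,"ry": 0,"rz": 0}]'

```text
time_s: 16.1
eef_pos: [634.4, -148.8, 18.9]
eef_rot: [0.648, 0.762, 0.0, 0.001]
ft_force: [0.2, -0.6, 1.2]
opening: 80.3
```

Request:
step_arm --plan '[{"dx": 0,"dy": 0,"dz": 0,"rx": 0,"ry": 0,"rz": 0},{"dx": 0,"dy": 0,"dz": 0,"rx": 0,"ry": 0,"rz": 0},{"dx": 0,"dy": 0,"dz": 0,"rx": 0,"ry": 0,"rz": 0},{"dx": 0,"dy": 0,"dz": 0,"rx": 0,"ry": 0,"rz": 0},{"dx": 0,"dy": 0,"dz": 0,"rx": 0,"ry": 0,"rz": 0}]' --grip 0.036 --grip_force 35

```text
time_s: 16.73
eef_pos: [634.8, -148.8, 19.4]
eef_rot: [0.648, 0.762, 0.001, 0.002]
ft_force: [-0.8, -0.4, 2.0]
opening: 43.6
```

Request:
step_arm --plan '[{"dx": 0,"dy": 0,"dz": 0,"rx": 0,"ry": 0,"rz": 0},{"dx": 0,"dy": 0,"dz": 0,"rx": 0,"ry": 0,"rz": 0}]'

```text
time_s: 16.98
eef_pos: [634.8, -148.8, 19.4]
eef_rot: [0.648, 0.762, 0.001, 0.002]
ft_force: [-0.8, 0.2, 1.6]
opening: 43.6
```

Request:
step_arm --plan '[{"dx": 0,"dy": 0,"dz": 0.015,"rx": 0,"ry": 0,"rz": 0},{"dx": 0,"dy": 0,"dz": 0.045,"rx": 0,"ry": 0,"rz": 0},{"dx": 0,"dy": 0,"dz": 0.09,"rx": 0,"ry": 0,"rz": 0},{"dx": 0,"dy": 0,"dz": 0.125,"rx": 0,"ry": 0,"rz": 0},{"dx": 0,"dy": 0,"dz": 0.13,"rx": 0,"ry": 0,"rz": 0}]'

```text
time_s: 17.6
eef_pos: [636.6, -149.5, 153.3]
eef_rot: [0.648, 0.762, 0.002, 0.004]
ft_force: [-0.7, -0.2, -1.6]
opening: 43.7
```

Request:
step_arm --plan '[{"dx": -0.02,"dy": 0.03,"dz": 0.01,"rx": 0,"ry": 0,"rz": 0},{"dx": -0.045,"dy": 0.07,"dz": 0.01,"rx": 0,"ry": 0,"rz": 0},{"dx": -0.07,"dy": 0.115,"dz": 0.01,"rx": 0,"ry": 0,"rz": 0},{"dx": -0.095,"dy": 0.16,"dz": 0.01,"rx": 0,"ry": 0,"rz": 0},{"dx": -0.12,"dy": 0.2,"dz": 0.01,"rx": 0,"ry": 0,"rz": 0}]'

```text
time_s: 18.23
eef_pos: [514.5, 52.1, 162.5]
eef_rot: [0.648, 0.762, 0.001, 0.004]
ft_force: [1.1, 0.6, -1.7]
opening: 43.7
```

Request:
step_arm --plan '[{"dx": -0.02,"dy": 0.035,"dz": 0,"rx": 0,"ry": 0,"rz": 0},{"dx": -0.045,"dy": 0.07,"dz": 0,"rx": 0,"ry": 0,"rz": 0},{"dx": -0.06,"dy": 0.1,"dz": 0,"rx": 0,"ry": 0,"rz": 0},{"dx": -0.062,"dy": 0.103,"dz": 0,"rx": 0,"ry": 0,"rz": 0}]'

```text
time_s: 18.73
eef_pos: [450.1, 157.3, 161.7]
eef_rot: [0.646, 0.763, 0.0, 0.003]
ft_force: [0.1, 0.7, -1.3]
opening: 43.6
```

```bash
python3 - <<'E'
from h import *
state()
s=env.snapshot("wrist");cv2.imwrite("pics/w10.png",s["image"][:,:,::-1])
s=env.snapshot("side");cv2.imwrite("pics/s10.png",s["image"][:,:,::-1])
o=env.observe();R0=R.from_quat(o["eef_rot"]).as_matrix();print(R0.round(3))
E
```

```text
[450.09 157.29 161.7 ] [ 0.06  0.66 -1.29] [-0.11  0.    0.03] 43.6 18.725
[450.82 156.18 161.8 ] [-0.58 -0.72 -1.86] [-0.08  0.05  0.01] 43.9 18.775
[451.65 154.97 161.91] [ 0.37 -1.01 -2.29] [-0.14  0.05  0.01] 43.9 18.825
[[-0.16   0.987  0.006]
 [ 0.987  0.16  -0.004]
 [-0.005  0.006 -1.   ]]
```

View pics/w10.png

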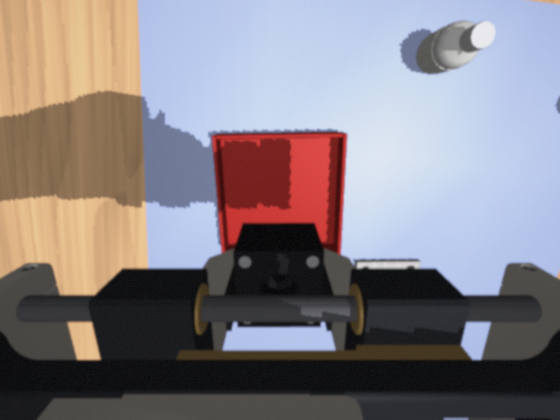

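View pics/s10.png

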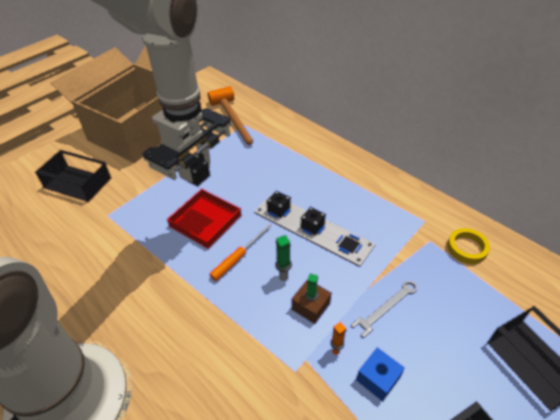

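The housing is held upright over the red tray, nest 3 is empty, and the gauge is in its stand. I'll descend.

Request:
step_arm --plan '[{"dx": 0.001,"dy": 0.0005,"dz": -0.04,"rx": 0,"ry": 0,"rz": 0},{"dx": 0.001,"dy": 0.0005,"dz": -0.085,"rx": 0,"ry": 0,"rz": 0},{"dx": 0.001,"dy": 0.0005,"dz": -0.115,"rx": 0,"ry": 0,"rz": 0},{"dx": 0.001,"dy": 0.0005,"dz": -0.12,"rx": 0,"ry": 0,"rz": 0},{"dx": 0.001,"dy": 0.0005,"dz": -0.12,"rx": 0,"ry": 0,"rz": 0}]'

```text
time_s: 19.55
eef_pos: [454.2, 153.6, 42.4]
eef_rot: [0.649, 0.761, 0.001, 0.004]
ft_force: [0.3, -0.2, -0.7]
opening: 43.6
```

Request:
step_arm --plan '[{"dx": 0,"dy": 0,"dz": -0.01,"rx": 0,"ry": 0,"rz": 0},{"dx": 0,"dy": 0,"dz": -0.018,"rx": 0,"ry": 0,"rz": 0},{"dx": 0,"dy": 0,"dz": -0.022,"rx": 0,"ry": 0,"rz": 0},{"dx": 0,"dy": 0,"dz": -0.023,"rx": 0,"ry": 0,"rz": 0}]'

```text
time_s: 20.05
eef_pos: [454.1, 153.6, 19.2]
eef_rot: [0.649, 0.761, 0.0, 0.004]
ft_force: [-0.4, -0.7, -1.5]
opening: 44.0
```

Contact is expected at about 15.4. I'll go gently and correct the slight tilt on the way.

Request:
step_arm --plan '[{"dx": 0,"dy": 0,"dz": -0.0015,"rx": 0,"ry": 0,"rz": 0},{"dx": 0,"dy": 0,"dz": -0.003,"rx": 0,"ry": 0,"rz": 0},{"dx": 0,"dy": 0,"dz": -0.0035,"rx": 0,"ry": 0,"rz": 0}]'

```text
time_s: 20.42
eef_pos: [454.0, 153.6, 15.6]
eef_rot: [0.649, 0.761, 0.0, 0.004]
ft_force: [-1.3, -0.6, -1.0]
opening: 43.6
```

Request:
step_arm --plan '[{"dx": 0,"dy": 0,"dz": -0.0004,"rx": 0,"ry": 0,"rz": 0},{"dx": 0,"dy": 0,"dz": -0.0008,"rx": 0,"ry": 0,"rz": 0}]'

```text
time_s: 20.68
eef_pos: [454.1, 153.6, 15.3]
eef_rot: [0.649, 0.761, 0.0, 0.004]
ft_force: [-2.2, -0.5, 8.0]
opening: 43.8
```

Touching the floor with 8 N, so I'll release, opening only to 60 mm.

Request:
step_arm --plan '[{"dx": 0,"dy": 0,"dz": 0,"rx": 0,"ry": 0,"rz": 0},{"dx": 0,"dy": 0,"dz": 0,"rx": 0,"ry": 0,"rz": 0},{"dx": 0,"dy": 0,"dz": 0,"rx": 0,"ry": 0,"rz": 0},{"dx": 0,"dy": 0,"dz": 0,"rx": 0,"ry": 0,"rz": 0}]' --grip 0.06

```text
time_s: 21.18
eef_pos: [454.1, 153.6, 15.2]
eef_rot: [0.649, 0.761, 0.0, 0.004]
ft_force: [-0.3, -0.1, 0.2]
opening: 60.1
```

Request:
step_arm --plan '[{"dx": 0,"dy": 0,"dz": 0.02,"rx": 0,"ry": 0,"rz": 0},{"dx": 0,"dy": 0,"dz": 0.06,"rx": 0,"ry": 0,"rz": 0},{"dx": 0,"dy": 0,"dz": 0.11,"rx": 0,"ry": 0,"rz": 0},{"dx": 0,"dy": 0,"dz": 0.16,"rx": 0,"ry": 0,"rz": 0},{"dx": 0,"dy": 0,"dz": 0.18,"rx": 0,"ry": 0,"rz": 0}]'

```text
time_s: 21.8
eef_pos: [455.7, 154.2, 198.5]
eef_rot: [0.649, 0.761, 0.003, 0.005]
ft_force: [-0.0, 1.3, -0.0]
opening: 60.0
```

Request:
step_arm --plan '[{"dx": 0,"dy": 0.04,"dz": 0.01,"rx": 0,"ry": 0,"rz": 0},{"dx": 0,"dy": 0.09,"dz": 0.01,"rx": 0,"ry": 0,"rz": 0},{"dx": 0,"dy": 0.13,"dz": 0.01,"rx": 0,"ry": 0,"rz": 0},{"dx": 0,"dy": 0.15,"dz": 0.01,"rx": 0,"ry": 0,"rz": 0}]'

```text
time_s: 22.3
eef_pos: [454.9, 306.5, 208.3]
eef_rot: [0.648, 0.762, 0.003, 0.004]
ft_force: [-0.3, 0.6, -0.4]
opening: 59.8
```

```bash
python3 - <<'E'
from h import *
state()
s=env.snapshot("side");cv2.imwrite("pics/s11.png",cv2.resize(s["image"][100:400,140:480],None,fx=2,fy=2,interpolation=cv2.INTER_CUBIC)[:,:,::-1])
s=env.snapshot("top");cv2.imwrite("pics/t11.png",cv2.resize(s["image"][100:310,130:480],None,fx=2.2,fy=2.2,interpolation=cv2.INTER_CUBIC)[:,:,::-1])
E
```

```text
[454.91 306.52 208.32] [-0.34  0.63 -0.42] [-0.04  0.04 -0.  ] 59.8 22.3
[454.74 308.39 208.28] [0.01 2.82 1.  ] [ 0.12 -0.03 -0.03] 60.0 22.35
[454.99 306.03 208.13] [-0.48 -0.73  0.99] [-0.12  0.1   0.06] 59.7 22.4
```

View pics/s11.png

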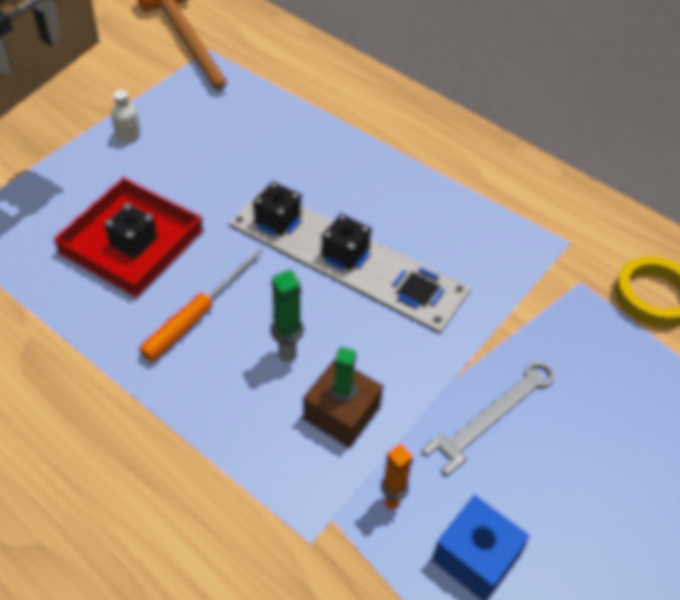

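View pics/t11.png

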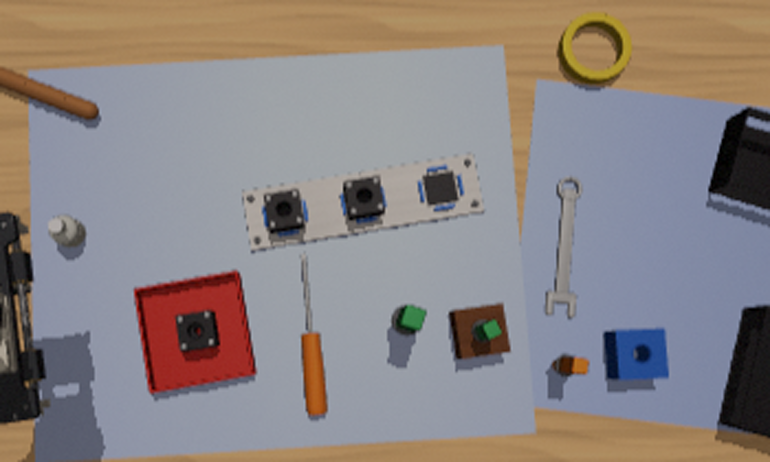

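The housing stands upright in the tray, top crop (197,331). The gauge is in its stand (487,330), two housings are in their nests, and the bystanders have not moved. The robot is clear of everything.

```bash
python3 -c "
from bench import env
print(env.finish_job(), env.observe()['time_s'])"
```

```text
the job is handed in; nothing more can be done
the job is handed in; nothing more can be done
```

The reject was the housing in nest 3, and it now stands upright in the red tray with the gauge back in its stand. I handed the job in after about 22 s.

- **Gauging:** I tried the small green gauge in nest 3 first. Its pin stopped dead about 15 mm down, with roughly 10 N of push-back, and a second gentle press did not move it. I took that as the step and did not gauge the other two bores.
- **Return and placing:** The gauge slid back into the brown stand freely, with its collar seated. The housing touched the tray floor with 8 N before I let go.
- **Last checks:** The final side and top pictures show:
  - the housing upright in the tray;
  - the gauge upright in its stand;
  - the good housings in nests 1 and 2;
  - the screwdriver, glue bottle and spanner where they were;
  - the robot clear of everything.
- **Disagreement:** The gauge's position differed between the arm's own reading and the fixed cameras by 2 to 3 mm. I shifted 2.5 mm before inserting, and the pin then went in without side force. No check failed.

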